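# Slide the tap-box cover aside and shut the gas tap

## Robot

A 6-joint arm with a two-finger parallel gripper is mounted at the origin on a cart in front of the work surface, level with it; the furniture and walls round the work are solid. World frame = base frame: x ahead of the robot, y to its left, z up, the work surface at z = 0. Lengths are in m, angles in rad, forces in N, time in s.
With the tool pointing down it reaches from about 0.325 to 0.9 m from the base axis. Payload 6.1 kg.
Tool frame: the origin (TCP) lies between the finger pads; the fingertips stand 25 mm ahead of it and the grasp point (between the pads) lies 6 mm ahead of it; z points along the fingers, y is the line along which they close (so a half turn about z gives the same grasp; the last joint's range is limited). The gripper opens to 85 mm and grips with 20 to 120 N. Pads are 22 mm wide; open, the fingers measure 114 mm over their backs; the gripper's body (76 mm by 85 mm) begins 54 mm behind the grasp point. The pads swing forward as they close: fully open they stand 13 mm farther back than shut.
Start: joints at [1.211, 0.22, 1.526, -0, 1.395, -0.126], TCP at [0.145, 0.608, 0.256] pointing down, gripper open.
Joint ranges: [-2.98, 2.98], [-0.91, 2.08], [0.09, 2.57], [-1.24, 4.39], [0.2, 2.65], [-2.68, 2.68]. Speed limits (rad/s): [2.57, 2.57, 3.01, 3.14, 3.14, 3.14].

## Interface

Orientations are given as a rotation vector (axis times angle).
In Python, from cell import get_state, get_image, camera_model, close_job gives the robot as it stands.
- The arm moves only by the shell command python3 -m crank 'ROWS' [FORCE]. ROWS is JSON, a list that holds one entry, the list of rows, each a list of 7 numbers: the shift along the tool's x, y, z in cm, then the turn, a rotation vector about the tool's x, y, z in degrees, then the opening, from -1 (shut) to 1 (fully open). A call has 1 to 12 rows; each row is the pose to reach, as a shift and turn from the pose commanded when the call began, along the tool's axes at that moment; what a row does not reach only later rows make up. A row lasts 1/12 s, in which the tool goes at most 41.7 mm and 7.16 degrees, less where a joint would pass 70% of its speed; a pose out of reach is approached as far as the arm can. A call with a gripper value outside its range is refused whole. The fingers move at their own pace and stop on an object; FORCE is the grip in N (left out, the last holds). Time passes only in rows, so rows that repeat a pose let the fingers close. It gives the time, the measured TCP pose, the force, the opening and the grip force at its end, in the units of the state.
- get_state(): the state, without advancing time (a new reading comes with each control period).
- get_image(name): name is "scene" or "top"; returns the picture (400x640x3 uint8, red, green, blue); there is no depth.
- camera_model(name): a dict with "mtx" (3x3 intrinsics, pixels), "origin" and "attitude" of the camera in the world. Camera axes: x right, y up, looking along -z (the intrinsics and any distortion apply to the point x, -y, -z); pixel columns grow to the right and rows downward; lengths in m; the calibration is good to about 2 mm. A picture is of the moment at which its call begins. camera_model takes no time and is no camera call.
- close_job(): hands the job in; it is judged then, once.
The state is a dict: "clock": time; "qpos": joint angles; "qd": joint speeds; "joint_efforts": joint torques, N m; "eef_pos": TCP position; "eef_rot": TCP orientation; "ft_force": force on the tool from outside, world axes, zero at the start; "ft_torque": the same for the moment, N m; "gripper_width": finger opening in m; "grip_force": force on a finger pad.
Only numpy, scipy, OpenCV 4.12 (cv2) and the standard library are available. Lean on these libraries where they do the work, as an engineer would, in place of code of your own. Each camera call takes 0.05 s, during which the arm holds its last target. There are 200 camera calls.

## Task

The bench burner is finished with. Push the sliding cover of the tap box along its tray, towards the robot's right, until both taps stand clear of it; then push the tap handle with the round disc on its end clockwise until it is fully shut. Only push: do not lift the cover out of its tray, do not turn the other tap, and leave the plaster models and bur stand where they are.

Things in the scene. Friction and masses are not known exactly. Their poses are not given: they have to be found in the camera images.
- tap_box: fixed grey tray, 110 (x) by 350 (y) mm, top at z 20 mm, with a rim to z 30 mm, 97 mm inside, inner ends at y -165 and +170 mm. Origin at bench level; own y is the slide direction (robot's left, yaw within 0.2 rad), x away from the robot. Two taps stand at x +15, y +35 and +115 mm (either may be the disc-ended one); the -y half is empty for the cover. Hose barbs stick 22 mm out of the back.
- cover: loose aluminium hood, about 0.4 kg, in the tray over both taps, 92 (x) by 140 (y) by 48 mm high, open below; slides along the tray by a push of a few N. Origin: centre of its underside, 20 mm above the bench; axes as the tray's. Starts 70 to 80 mm in +y of the tray's origin, can go to -95 mm (end rim); both taps are clear once it is beyond -55 mm. Its -y end is walled.
- cover_flange (a point): middle of the outer (+y) face of the upright flange across the cover's +y end, 65 mm above the bench: push here towards the tray's -y. The flange is 92 mm wide, 5 mm thick, from 50 to 80 mm above the bench (12 mm above the hood's top); below it that end is open.
- gas_pivot (a point): on the vertical turning axis of the tap to be shut, at its lever's mid height (38 mm above the bench)
- gas_tip (a point): centre of the disc (24 mm across, 10 mm thick, dark dot on top) on the lever of the tap to shut, 40 mm from its pivot axis, 38 mm above the bench. The lever is a steel bar 11 mm wide, 34 to 43 mm above the bench, on a brass hub 28 mm across; nothing is higher than 45 mm. Open it points to the tray's -x (to the robot), shut to the tray's +y.
- gas_lever (a joint): angle of that lever: 0 open, growing clockwise seen from above to 1.57 at its stop, fully shut; starts at 0 to 0.15; friction 0.07 N m, stays where it is left
- air_pivot (a point): the same point of the other tap, 80 mm from the first; leave it alone
- air_tip (a point): 40 mm out on the other tap's lever, which is a plain straight steel bar 45 mm long without disc, otherwise alike; starts at 0 to 0.15 rad
- jaw_white: white plaster jaw model, 75x67x32 mm, loose behind the tray; origin centre of its underside
- jaw_buff: buff plaster jaw model, 75x67x32 mm, loose in front of the tray; origin centre of its underside
- bur_stand: small white stand with polishing burs, 32x68x70 mm, loose behind the tray; origin centre of its underside

How it is judged:
On the way, in this order (a step that is already met when the one before it is completed fails the run):
1. the cover is pushed along its tray until both taps stand clear of it (y of cover in the frame of tap_box below -0.05 m and value of joint gas_lever below 0.5 rad), for 0.1 s.
2. the disc-ended lever is pushed clockwise to its stop (value of joint gas_lever above 1.42 rad), for 0.2 s.
At the end, for the whole second after the job is handed in: the disc-ended lever is shut (angle over 1.42 of 1.57 rad); the cover lies flat in its tray at rest, its origin more than 50 mm to the -y side of the tray's origin, clear of both taps; the other tap's lever has moved less than 12 mm at its tip, the models and bur stand less than 20 mm (value of joint gas_lever above 1.42 rad and y of cover in the frame of tap_box below -0.05 m and height (world z) of cover below 0.024 m and angle between cover's own z axis and vertical below 0.05 rad and linear speed of cover below 0.02 m/s and distance of air_tip from where it was at the start of the episode below 0.012 m and distance of each of jaw_white, jaw_buff, bur_stand from where it was at the start of the episode below 0.02 m); the robot touches nothing.
It fails at once if the cover is lifted or tipped out of its tray (height (world z) of cover above 0.03 m or angle between cover's own z axis and vertical above 0.2 rad).
It fails at once if the other tap is turned (distance of air_tip from where it was at the start of the episode above 0.012 m).
It fails at once if a plaster model or the bur stand is moved or lifted (distance of any of jaw_white, jaw_buff, bur_stand from where it was at the start of the episode above 0.02 m).
It also fails if it takes over 40 s, if anything falls off the work surface, if the arm or the gripper's body presses on something with over 40 N, if the wrist force passes 120 N, or if a joint passes its speed limit or range.

## Working session

There is one attempt and no reset: what is moved stays moved. The work goes in short steps, Python scripts to look and compute and a shell command to move; the robot and the scene stay as the last step left them, time stands still between calls to the robot, and variables do not carry over. Pictures are saved under pics/ and viewed, at most 10 in all, crops included, and the job is handed in when it is done.

```bash
mkdir -p pics; python3 - <<'E'
from cell import *
import cv2,json
for n in("scene","top"):
    cv2.imwrite(f"pics/{n}0.png",get_image(n)[:,:,::-1]); c=camera_model(n); print(n,c)
print(get_state())
E
```

```text
scene {'mtx': array([[398.42926087,   0.        , 315.1466943 ],
       [  0.        , 398.42926087, 202.09138733],
       [  0.        ,   0.        ,   1.        ]]), 'origin': array([ 0.23220505, -0.48600222,  0.68760946]), 'attitude': array([ 0.73312886, -0.30559174, -0.72344563])}
top {'mtx': array([[482.47511522,   0.        , 320.80808815],
       [  0.        , 482.47511522, 192.15657085],
       [  0.        ,   0.        ,   1.        ]]), 'origin': array([ 0.59367509, -0.03801166,  1.05238914]), 'attitude': array([ 0.04260264, -0.03611297, -1.56576327])}
{'clock': 0.1, 'qpos': array([ 1.21093546e+00,  2.21101525e-01,  1.52748096e+00, -1.41267879e-05,
        1.39469740e+00, -1.26097742e-01]), 'qd': array([-0.00069368, -0.00057446, -0.00208641, -0.0003894 ,  0.00028622,
       -0.00035105]), 'joint_efforts': array([ 9.97581810e-04, -4.98233664e+01, -3.90551734e+01, -2.41236030e-04,
        5.53053207e-03, -5.94146300e-06]), 'eef_pos': array([0.14460756, 0.60753708, 0.25534527]), 'eef_rot': array([-3.66308999e-01, -3.11976759e+00,  2.57738161e-03]), 'ft_force': array([-0.80683557, -0.44257508,  0.98026558]), 'ft_torque': array([ 0.03658876, -0.03068117, -0.00721584]), 'grip_force': 0.0, 'gripper_width': 0.08569831233739707}
```

View pics/top0.png

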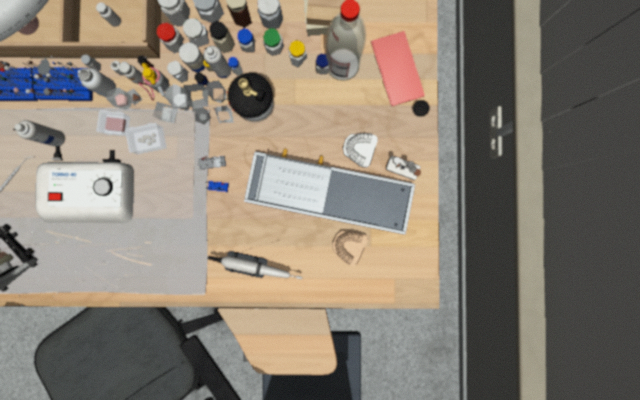

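View pics/scene0.png

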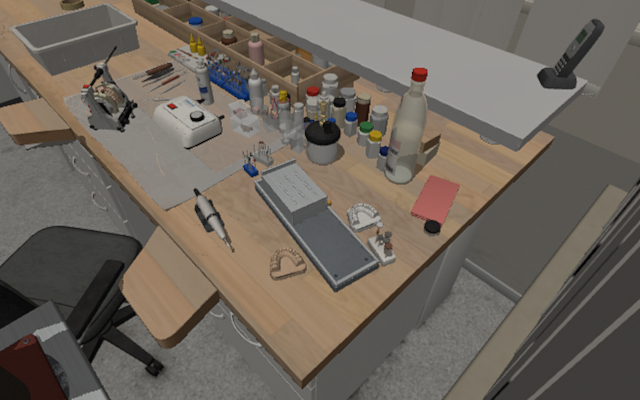

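The top view shows the tray with its outer corners near (257,150), (416,184), (406,233) and (246,201). The cover is on its left half, with the white jaw at (360,150), the buff jaw at (350,246) and the bur stand at (404,165). Next I'll fit the tray and cover models to a magnified crop.

```bash
cat > h.py <<'E'
import numpy as np,cv2
from cell import *
from scipy.spatial.transform import Rotation as R
from scipy.optimize import least_squares
def proj(n,P):
    c=camera_model(n); p=(np.atleast_2d(P)-c["origin"])@R.from_rotvec(c["attitude"]).as_matrix()
    p=p*[1,-1,-1]; q=p@c["mtx"].T; return q[:,:2]/q[:,2:]
def ray(n,uv,z):
    c=camera_model(n); d=np.linalg.inv(c["mtx"])@[uv[0],uv[1],1]
    d=R.from_rotvec(c["attitude"]).as_matrix()@(d*[1,-1,-1]); o=c["origin"]
    return o+d*(z-o[2])/d[2]
def tw(t,p):  # tray frame -> world, t=(x,y,yaw)
    p=np.atleast_2d(p); c,s=np.cos(t[2]),np.sin(t[2])
    return np.c_[t[0]+c*p[:,0]-s*p[:,1],t[1]+s*p[:,0]+c*p[:,1],p[:,2]]
E
python3 - <<'E'
from h import *
uv=[(257,150),(416,184),(406,233),(246,201)]
P=np.array([[.055,.175,.03],[.055,-.175,.03],[-.055,-.175,.03],[-.055,.175,.03]])
f=least_squares(lambda t:(proj("top",tw(t,P))-uv).ravel(),[.6,-.06,0]); t=f.x; print(t,f.fun.round(1))
im=get_image("top")[:,:,::-1]; x0,y0,k=230,130,4
c=cv2.resize(im[y0:y0+145,x0:x0+200],None,fx=k,fy=k,interpolation=cv2.INTER_CUBIC)
def dr(Q,col):
    cv2.polylines(c,[np.round((proj("top",tw(t,Q))-[x0,y0]+.5)*k).astype(int)],True,col,1)
dr(P,(0,0,255))
y=.075
dr(np.array([[a*.046,y+b*.07,.068] for a,b in((1,1),(1,-1),(-1,-1),(-1,1))]),(0,255,0))
dr(np.array([[a*.046,y+.07-b,.080] for a,b in((1,0),(1,.005),(-1,.005),(-1,0))]),(255,0,255))
cv2.imwrite("pics/c1.png",c)
E
```

```text
[ 0.64565799 -0.0554204  -0.20000826] [-1.1  0.   1.1 -0.7  1.   1.2 -1.  -0.5]
```

View pics/c1.png

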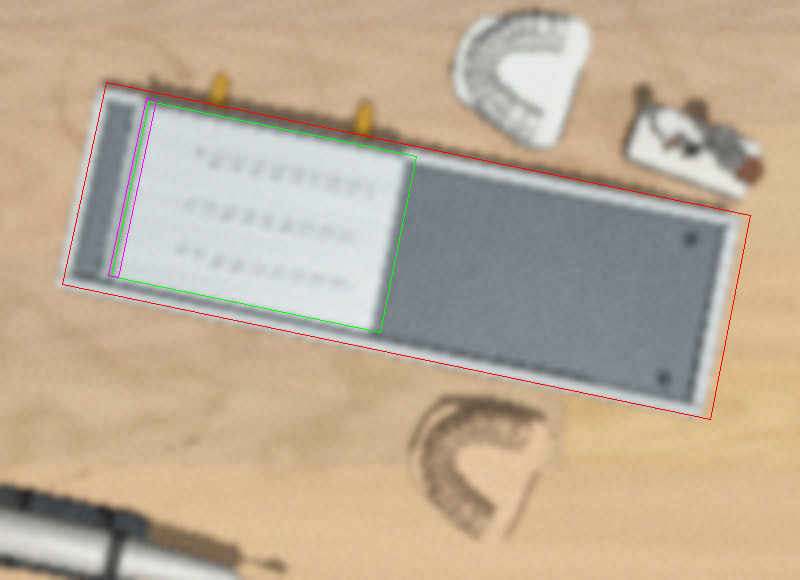

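The red tray outline fits to about 1 px: tray ≈ (0.646, -0.054), yaw -0.20. The cover's right edge is at crop (410,157)-(381,330), which puts the cover at y ≈ +0.076. Next I'll work out the move to a point above the +y side of the flange.

```bash
cat >> h.py <<'E'
T=(.646,-.054,-.2)
def go(px,py,z):
    "shift (cm) and turn (deg) in tool axes to tray point, tool x along tray +y, pointing down"
    s=get_state(); A=R.from_rotvec(s["eef_rot"]); tx=tw((0,0,T[2]),[0,1,0])[0]
    B=R.from_matrix(np.c_[tx,np.cross([0,0,-1],tx),[0,0,-1]])
    d=tw(T,[px,py,z])[0]-s["eef_pos"]
    print("shift",(A.inv().apply(d)*100).round(2),"turn",(A.inv()*B).as_rotvec(degrees=True).round(2))
def st():
    s=get_state(); w=s["eef_pos"]-[T[0],T[1],0]; c,q=np.cos(T[2]),np.sin(T[2])
    print("t",round(s["clock"],2),"tray",np.round([c*w[0]+q*w[1],-q*w[0]+c*w[1],w[2]],4),"F",s["ft_force"].round(1),"w",round(s["gripper_width"],4),"q",s["qpos"].round(2))
E
python3 -c "
from h import *
st();go(0,.185,.2)
print(tw(T,[0,.146,.065]),ray('top',(250,95),.08))"
```

```text
t 0.15 tray [-0.6228  0.5488  0.2554] F [0.4 0.1 0.1] w 0.0856 q [ 1.21  0.22  1.53  0.    1.39 -0.13]
shift [-63.48 -34.24   5.58] turn [-8.000e-02  6.000e-02  8.806e+01]
[[0.67500572 0.08908972 0.065     ]] [0.8402333 0.1115066 0.08     ]
```

```bash
python3 -m crank '[[[-40,-21.5,0,0,0,60,-1],[-40,-21.5,0,0,0,60,-1],[-40,-21.5,0,0,0,60,-1],[-40,-21.5,0,0,0,60,-1],[-40,-21.5,0,0,0,60,-1],[-40,-21.5,0,0,0,60,-1],[-40,-21.5,0,0,0,60,-1],[-40,-21.5,0,0,0,60,-1],[-40,-21.5,0,0,0,60,-1],[-40,-21.5,0,0,0,60,-1],[-40,-21.5,0,0,0,60,-1],[-40,-21.5,0,0,0,60,-1]]]' 40; python3 -c "
from h import *
st();go(0,.185,.2)"
```

```text
clock: 1.15
eef_pos: [0.4885, 0.3013, 0.256]
eef_rot: [1.883, 2.511, -0.001]
ft_force: [-0.6, 0.5, -0.0]
gripper_width: -0.0002
grip_force: 0.0
t 1.15 tray [-0.225   0.3169  0.256 ] F [-0.6  0.5 -0. ] w -0.0002 q [ 0.42  0.1   1.66 -0.    1.38  0.13]
shift [-22.13  13.77   5.68] turn [ 0.11  0.13 27.72]
```

```bash
python3 -m crank '[[[-22.1,13.8,5.7,0,0,27.7,-1],[-22.1,13.8,5.7,0,0,27.7,-1],[-22.1,13.8,5.7,0,0,27.7,-1],[-22.1,13.8,5.7,0,0,27.7,-1],[-22.1,13.8,5.7,0,0,27.7,-1],[-22.1,13.8,5.7,0,0,27.7,-1],[-22.1,13.8,5.7,0,0,27.7,-1],[-22.1,13.8,5.7,0,0,27.7,-1],[-22.1,13.8,5.7,0,0,27.7,-1],[-22.1,13.8,5.7,0,0,27.7,-1]]]'; python3 -c "
from h import *
st();go(0,.185,.085)"
```

```text
clock: 1.98
eef_pos: [0.6788, 0.1347, 0.199]
eef_rot: [-2.425, -1.996, 0.001]
ft_force: [0.1, 1.0, -0.3]
gripper_width: -0.0001
grip_force: 0.0
t 1.98 tray [-0.0054  0.1915  0.199 ] F [ 0.1  1.  -0.3] w -0.0001 q [0.08 0.42 1.39 0.   1.34 0.27]
shift [-0.65  0.54 11.4 ] turn [-0.06 -0.01  0.39]
```

```bash
python3 -m crank '[[[-0.6,0.5,6,0,0,0.4,-1],[-0.6,0.5,9,0,0,0.4,-1],[-0.6,0.5,11,0,0,0.4,-1],[-0.6,0.5,11.7,0,0,0.4,-1],[-0.6,0.5,11.7,0,0,0.4,-1],[-1.5,0.5,11.7,0,0,0.4,-1],[-2.4,0.5,11.7,0,0,0.4,-1],[-3.0,0.5,11.7,0,0,0.4,-1],[-3.6,0.5,11.7,0,0,0.4,-1],[-4.2,0.5,11.7,0,0,0.4,-1],[-4.8,0.5,11.7,0,0,0.4,-1],[-5.4,0.5,11.7,0,0,0.4,-1]]]'; python3 -c "
from h import *
st();go(0,-.007,.081)
cv2.imwrite('pics/s1.png',cv2.resize(get_image('scene')[100:300,200:440,::-1],None,fx=3,fy=3))"
```

```text
clock: 2.98
eef_pos: [0.6745, 0.0794, 0.0833]
eef_rot: [2.432, 1.987, 0.002]
ft_force: [0.9, 2.8, 1.8]
gripper_width: -0.0002
grip_force: 1.5
t 2.98 tray [0.0014 0.1364 0.0833] F [0.9 2.8 1.8] w -0.0002 q [0.   0.51 1.5  0.   1.13 0.2 ]
shift [-14.34  -0.13   0.22] turn [ 0.09 -0.04 -0.05]
```

View pics/s1.png

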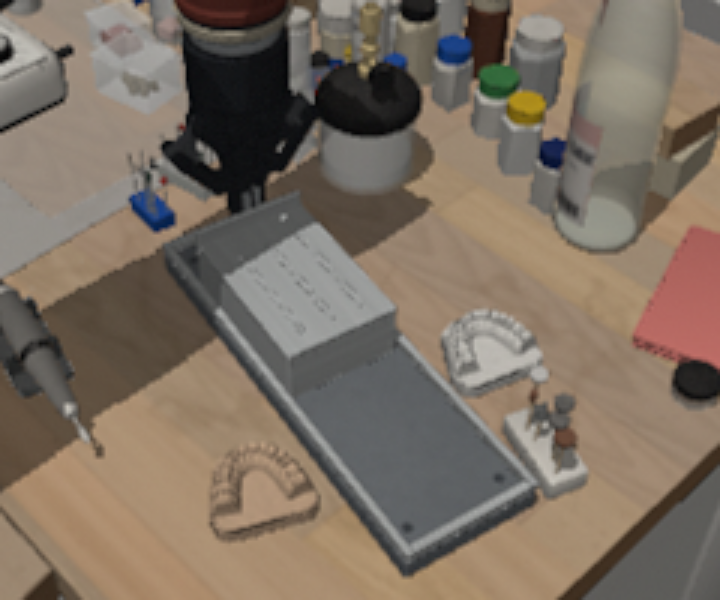

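The fingers are behind the flange at crop (250,200) and touching it with about 3 N. The cover is flat in its tray, so I'll keep pushing.

```bash
python3 -m crank '[[[-0.7,0,0.1,0,0,0,-1],[-1.4,0,0.1,0,0,0,-1],[-2.1,0,0.1,0,0,0,-1],[-2.8,0,0.1,0,0,0,-1],[-3.5,0,0.1,0,0,0,-1],[-4.2,0,0.1,0,0,0,-1],[-4.9,-0.1,0.1,0,0,0,-1],[-5.6,-0.1,0.1,0,0,0,-1],[-6.3,-0.1,0.1,0,0,0,-1],[-7,-0.1,0.1,0,0,0,-1],[-7.7,-0.1,0.1,0,0,0,-1],[-8.4,-0.1,0.1,0,0,0,-1]]]'; python3 -c "
from h import *
st();go(0,-.007,.081)"
```

```text
clock: 4.03
eef_pos: [0.656, -0.003, 0.0811]
eef_rot: [-2.433, -1.988, 0.0]
ft_force: [1.7, 1.2, -0.3]
gripper_width: -0.0003
grip_force: 1.1
t 4.03 tray [-0.0003  0.052   0.0811] F [ 1.7  1.2 -0.3] w -0.0003 q [-0.12  0.46  1.57 -0.    1.11  0.08]
shift [-5.9   0.03  0.01] turn [-0.01  0.01 -0.04]
```

```bash
python3 -m crank '[[[-0.7,0,0,0,0,0,-1],[-1.4,0,0,0,0,0,-1],[-2.1,0,0,0,0,0,-1],[-2.8,0,0,0,0,0,-1],[-3.5,0,0,0,0,0,-1],[-4.2,0,0,0,0,0,-1],[-4.8,0,0,0,0,0,-1],[-5.3,0,0,0,0,0,-1],[-5.7,0,0,0,0,0,-1],[-5.9,0,0,0,0,0,-1],[-5.9,0,0,0,0,0,-1]]]'; python3 -c "
from h import *
st()"
```

```text
clock: 4.95
eef_pos: [0.6443, -0.0607, 0.0813]
eef_rot: [2.433, 1.987, -0.001]
ft_force: [0.4, 0.1, -0.4]
gripper_width: -0.0001
grip_force: 0.0
t 4.95 tray [-0.0003 -0.0069  0.0813] F [ 0.4  0.1 -0.4] w -0.0001 q [-0.22  0.44  1.59 -0.    1.11 -0.01]
```

```bash
python3 -m crank '[[[0.8,0,0,0,0,0,-1],[1,0,-4,0,0,0,-1],[1,0,-8,0,0,0,-1],[1,0,-12,0,0,0,-1],[4,0,-12,0,0,0,-1],[8,0,-12,0,0,0,-1],[12,0,-12,0,0,0,-1],[16,0,-12,0,0,0,-1],[20,0,-12,0,0,0,-1],[24,0,-12,0,0,0,-1],[28,0,-12,0,0,0,-1],[28,0,-12,0,0,0,-1]]]'; python3 - <<'E'
from h import *
st()
im=get_image("top")[:,:,::-1]; x0,y0,k=230,130,4
c=cv2.resize(im[y0:y0+145,x0:x0+200],None,fx=k,fy=k,interpolation=cv2.INTER_CUBIC)
def dr(Q,col):
    cv2.polylines(c,[np.round((proj("top",tw(T,Q))-[x0,y0]+.5)*k).astype(int)],True,col,1)
q=((1,1),(1,-1),(-1,-1),(-1,1))
dr(np.array([[a*.055,b*.175,.03] for a,b in q]),(0,0,255))
dr(np.array([[a*.046,-.088+b*.07,.068] for a,b in q]),(0,255,0))
for y in(.035,.115): dr(np.array([[.015,y,.038],[-.025,y,.038]]),(255,0,255))
cv2.imwrite("pics/c2.png",c)
E
```

```text
clock: 5.95
eef_pos: [0.6997, 0.223, 0.201]
eef_rot: [-2.424, -1.995, -0.004]
ft_force: [-0.3, -0.6, 0.4]
gripper_width: 0.0004
grip_force: 0.0
t 5.95 tray [-0.0024  0.2822  0.201 ] F [-0.3 -0.6  0.4] w 0.0004 q [0.2  0.52 1.25 0.   1.37 0.39]
```

View pics/c2.png

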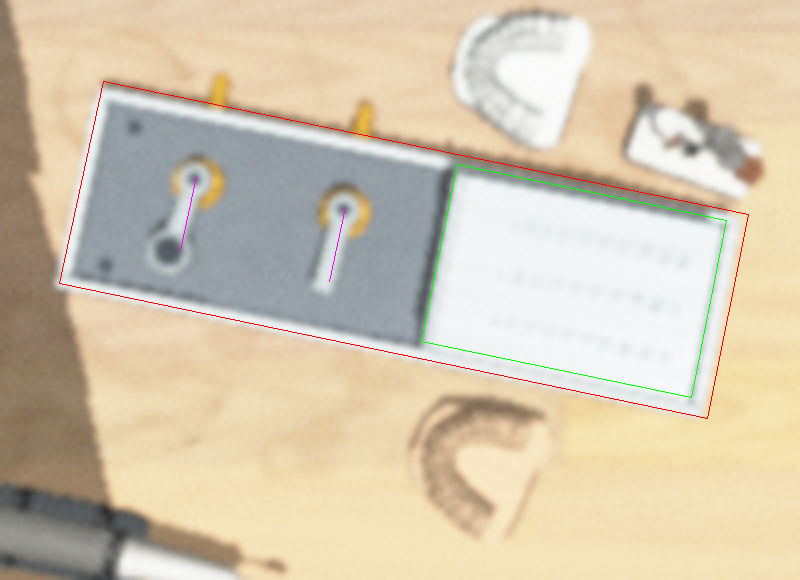

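The picture shows the disc-ended tap at crop (195,180) with its tip at (168,250), so it is the tap at y +115 and already about 0.15 rad round. The plain tap is at (345,210). The cover is clear, its +y edge is at (440,250), and its y is about -0.09. Next I'll move to the -y side of the disc.

```bash
python3 -c "
from h import *
go(-.025,.083,.12)
print((np.array([tw(T,[.015,.115,.038])[0],tw(T,[-.0245,.121,.038])[0],ray('top',(230+195/4-.5,130+180/4-.5),.043),ray('top',(230+168/4-.5,130+250/4-.5),.043)])).round(4))"
```

```text
shift [-19.56  -2.42   8.07] turn [-0.03 -0.03  0.3 ]
[[0.6835 0.0557 0.038 ]
 [0.646  0.0695 0.038 ]
 [0.681  0.0558 0.043 ]
 [0.6442 0.0696 0.043 ]]
```

```bash
python3 -m crank '[[[-4,-1,0,0,0,0.3,-1],[-8,-2,0,0,0,0.3,-1],[-12,-2.4,0,0,0,0.3,-1],[-16,-2.4,2,0,0,0.3,-1],[-19.6,-2.4,5,0,0,0.3,-1],[-19.6,-2.4,8,0,0,0.3,-1],[-19.6,-2.4,10,0,0,0.3,-1],[-19.6,-2.4,10,0,0,0.3,-1]]]'; python3 -c "
from h import *
st();go(-.025,.083,.058)
cv2.imwrite('pics/s2.png',cv2.resize(get_image('scene')[130:290,230:400,::-1],None,fx=3.5,fy=3.5))"
```

```text
clock: 6.67
eef_pos: [0.6331, 0.0254, 0.0955]
eef_rot: [-2.435, -1.974, 0.012]
ft_force: [-1.8, 0.6, -1.5]
gripper_width: -0.0
grip_force: 0.0
t 6.67 tray [-0.0284  0.0753  0.0955] F [-1.8  0.6 -1.5] w -0.0 q [-0.08  0.4   1.62 -0.    1.13  0.12]
shift [0.78 0.37 3.75] turn [-0.57  0.1  -0.49]
```

View pics/s2.png

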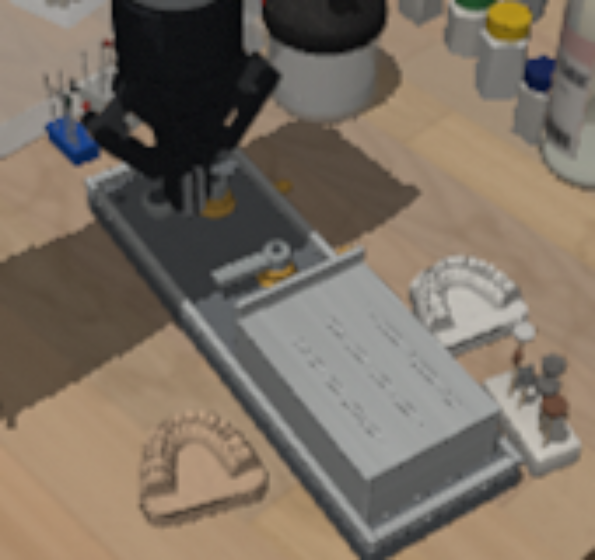

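The fingers hang over the tray between the two taps at crop (190,195), with the disc behind them at (160,200). The arm is still settling, so I'll let it rest and then descend.

```bash
python3 -m crank '[[[0,0,0,0,0,0,-1],[0,0,0,0,0,0,-1],[0,0,0,0,0,0,-1]]]' >/dev/null; python3 -c "
from h import *
st();go(-.025,.083,.058)"
```

```text
t 6.97 tray [-0.0226  0.0785  0.1039] F [ 0.4 -0.3  0.6] w 0.0004 q [-0.08  0.4   1.61 -0.    1.13  0.12]
shift [ 0.45 -0.26  4.59] turn [ 0.24 -0.02 -0.29]
```

```bash
python3 -m crank '[[[0.4,-0.3,1.5,0,0,0,-1],[0.4,-0.3,3,0,0,0,-1],[0.4,-0.3,4,0,0,0,-1],[0.4,-0.3,4.6,0,0,0,-1],[0.4,-0.3,4.6,0,0,0,-1],[0.4,-0.3,4.6,0,0,0,-1]]]' >/dev/null; python3 -c "
from h import *
st();go(-.0283,.105,.058);go(-.0302,.1213,.058);go(-.0232,.1388,.058);go(-.009,.151,.058)"
```

```text
t 7.47 tray [-0.0269  0.0819  0.0556] F [ 0.2  0.6 -0.5] w 0.0003 q [-0.07  0.46  1.63 -0.    1.05  0.13]
shift [ 2.31 -0.15 -0.24] turn [ 0.01  0.   -0.33]
shift [ 3.94 -0.35 -0.24] turn [ 0.01  0.   -0.33]
shift [ 5.69  0.34 -0.24] turn [ 0.01  0.   -0.33]
shift [ 6.92  1.75 -0.24] turn [ 0.01  0.   -0.33]
```

```bash
python3 -m crank '[[[0.8,0,-0.1,0,0,0,-1],[1.6,-0.1,-0.1,0,0,0,-1],[2.3,-0.15,-0.1,0,0,0,-1],[2.9,-0.3,-0.1,0,0,0,-1],[3.4,-0.35,-0.1,0,0,0,-1],[3.9,-0.35,-0.1,0,0,0,-1],[4.5,-0.2,-0.1,0,0,0,-1],[5.1,0.05,-0.1,0,0,0,-1],[5.7,0.35,-0.1,0,0,0,-1],[6.2,0.8,-0.1,0,0,0,-1],[6.6,1.3,-0.1,0,0,0,-1],[6.9,1.7,-0.1,0,0,0,-1]]]'; python3 -c "
from h import *
st()
cv2.imwrite('pics/s3.png',cv2.resize(get_image('scene')[130:290,230:400,::-1],None,fx=3.5,fy=3.5))"
```

```text
clock: 8.47
eef_pos: [0.6649, 0.0963, 0.0554]
eef_rot: [-2.435, -1.98, 0.006]
ft_force: [-17.2, -6.3, 5.0]
gripper_width: -0.0001
grip_force: 7.6
t 8.47 tray [-0.0113  0.151   0.0554] F [-17.2  -6.3   5. ] w -0.0001 q [ 0.03  0.53  1.52 -0.    1.09  0.23]
```

View pics/s3.png

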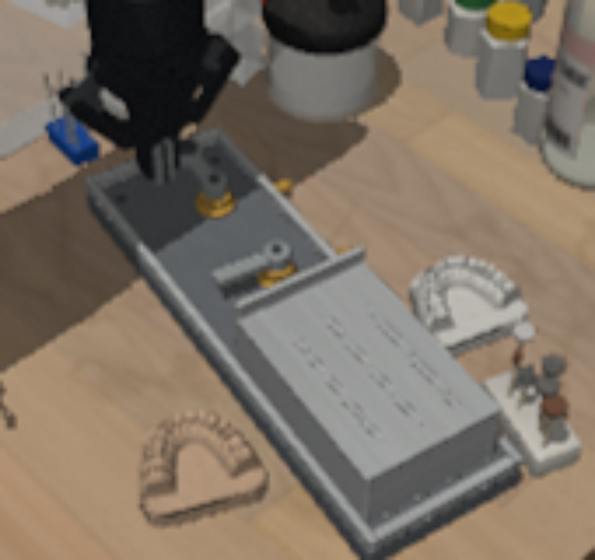

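The lever now points along the tray's +y, from its hub at crop (215,195) to its end near (190,150). The fingers are pressing it at about 18 N, so it is probably at its stop. I'll hold there briefly, back off, lift and check from above.

```bash
python3 -m crank '[[[0,0.1,0,0,0,0,-1],[0,0.1,0,0,0,0,-1],[0,0.1,0,0,0,0,-1],[0,0.1,0,0,0,0,-1],[0,-0.8,0,0,0,0,-1],[0,-1.2,-1,0,0,0,-1],[0,-1.2,-4,0,0,0,-1],[0,-1.2,-8,0,0,0,-1],[0,-1.2,-12,0,0,0,-1],[4,-1.2,-14,0,0,0,-1],[8,-1.2,-14,0,0,0,-1],[12,-1.2,-14,0,0,0,-1]]]' >/dev/null;  python3 -m crank '[[[3,0,0,0,0,0,-1],[6,0,0,0,0,0,-1],[6,0,0,0,0,0,-1],[6,0,0,0,0,0,-1],[6,0,0,0,0,0,-1]]]'; python3 - <<'E'
from h import *
st()
im=get_image("top")[:,:,::-1]; x0,y0,k=230,130,4
cv2.imwrite("pics/c3.png",cv2.resize(im[y0:y0+145,x0:x0+200],None,fx=k,fy=k,interpolation=cv2.INTER_CUBIC))
E
```

```text
clock: 9.93
eef_pos: [0.6916, 0.2746, 0.1968]
eef_rot: [2.437, 1.982, 0.001]
ft_force: [0.4, 0.3, 0.9]
gripper_width: -0.0002
grip_force: 0.0
t 9.93 tray [-0.0206  0.3311  0.1968] F [0.4 0.3 0.9] w -0.0002 q [ 0.27  0.54  1.22 -0.    1.37  0.48]
```

View pics/c3.png

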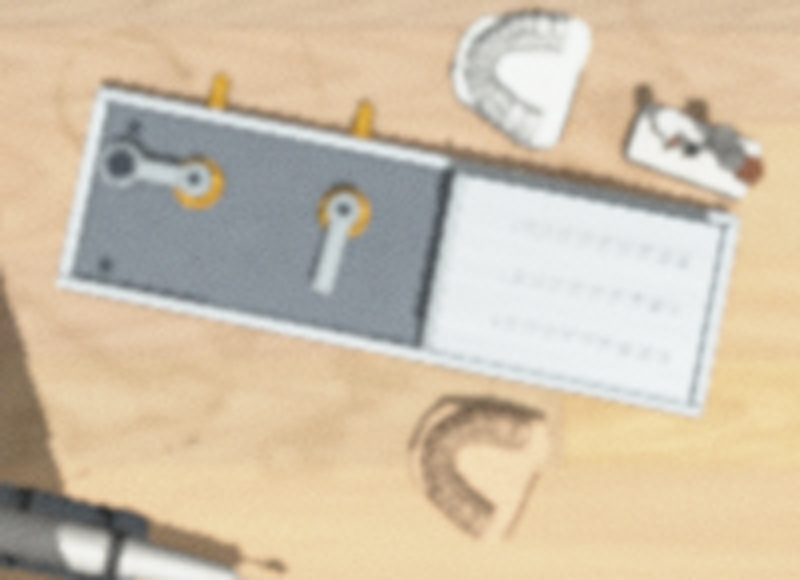

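The lever runs from (195,180) to (121,163), parallel to the tray's long side, so it is at its stop. The other tap, the cover, both jaw models and the bur stand are unchanged.

```bash
python3 -c "
from cell import *
print(close_job())"
```

```text
the job is handed in; nothing more can be done
None
```

The cover is pushed clear of both taps and the disc-ended tap is fully shut. In the last top view the other tap, both plaster models and the bur stand had not visibly moved; the job is handed in, but the hand-in returned no verdict.

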